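Close the loaded transit box and hold the reader wand on its memory button

ROBOT

A 6-joint arm with a two-finger parallel gripper is mounted at the origin on the work surface. World frame = base frame: x ahead of the robot, y to its left, z up, the work surface at z = 0. Lengths are in mm, angles in rad, forces in N, time in s.
With the tool pointing down it reaches from about 275 to 825 mm from the base axis. Payload 5.2 kg.
Tool frame: the origin (TCP) lies at the very end of the fingers, on their centre line; the grasp point (between the pads) lies 19 mm behind it; z points along the fingers, y is the direction in which the jaws open and shut (so a half turn about z gives the same grasp; the last joint's range is limited). The gripper opens to 93 mm and grips with 3 to 60 N. Pads are 15 mm wide; open, the fingers measure 128 mm over their backs; the gripper's body (75 mm by 188 mm) begins 65 mm behind the grasp point.
Start: joints at [-1.351, 0.259, 1.535, -0, 1.348, -0.203], TCP at [225.694, -501.565, 218.653] pointing down, gripper open.
Joint ranges: [-3.14, 3.14], [-0.91, 2.08], [0.19, 2.58], [-1.22, 4.36], [0.22, 2.71], [-3.12, 3.12]. Speed limits (rad/s): [2.57, 2.57, 3.14, 3.14, 3.14, 3.14].

INTERFACE

Orientations are given as [roll, pitch, yaw] about the fixed x, y, z axes, in that order (R = Rz(yaw) Ry(pitch) Rx(roll)).
In Python, from bench import robot gives the robot as it stands. The module is installed in compiled form; this text tells all that it offers. Calls block until the motion is done:
- robot.move_ptp(position, orientation): joint-space move of the TCP to a pose.
- robot.move_linear(position, ori=None, speed=150, f_stop=None): straight line of the TCP; ori=None keeps the orientation; speed is the mean speed in mm/s. With f_stop (N) it stops when the force on the tool has changed by that much, and returns True; else False.
- robot.move_j(angles): joint-space move.
- robot.move_gripper(opening): opening from 0.0 (shut) to 1.0 (fully open); the grip force is fixed at half the most; returns when the fingers have stopped.
- robot.sleep(seconds).
- robot.inverse_kinematics(position, orientation): joint angles nearest the present ones, or None.
- robot.get_image(name): name is "side" or "top"; returns a dict with "img" (384x512x3 uint8, blue, green, red), "fovy" (degrees; the focal length in pixels is half the picture's height over the tangent of half this angle, whatever the lens; pixels are square), "cx", "cy" (the principal point, pixels), "eye" and "orientation" of the camera in the world. Camera axes: x right, y down, z forward; pixel columns grow to the right and rows downward; lengths in mm; the calibration is good to about 2 mm. A picture is of the moment at which its call begins. There is no depth.
A pose or a line that the arm cannot do raises robot.MotionError and nothing moves.
- robot.hand_in(): hands the job in, once; it reports no verdict.
Readings, each from a call of its own:
- robot.current_t(): time.
- robot.current_qpos(): joint angles.
- robot.current_joint_vel(): joint speeds.
- robot.current_joint_efforts(): joint torques, N m.
- robot.current_tcp_pos(): TCP position.
- robot.current_eef_rot(): TCP orientation.
- robot.current_contact_force(): force on the tool from outside, world axes, zero at the start.
- robot.current_ft_torque(): the same for the moment, N m.
- robot.current_gripper_width(): opening from 0.0 (shut) to 1.0 (fully open).
Only numpy, scipy, OpenCV 4.12 (cv2) and the standard library are available. Lean on these libraries where they do the work, as an engineer would, in place of code of your own. Each camera call takes 0.05 s, during which the arm holds its last target. There are 200 camera calls.

TASK

The small insulated transit box has been loaded: swing its lid fully shut, and then take the reader wand out of its holster and touch its sprung steel nose square onto the middle of the round steel memory button on the lid. Press lightly, so that the nose goes in about half of its travel without bottoming, and finish while holding the wand there in the gripper, upright and still, for the reading. Leave the other bottles, cartons and the tape on the bench where they are.

Things in the scene. Friction and masses are not known exactly. Their poses are not given: they have to be found in the camera images.
- crate: insulated transit box, grey, standing fixed on the bench, holding four small bottles; 240 mm (its x) x 170 mm (its y) x 120 mm tall without the lid, walls 20 mm. Origin: centre of its underside; z up. The lid's hinge runs along its x axis on the +y side, at y = +85 mm, z = 120.5 mm
- lid (a joint): angle of the box's lid, rad: 0 fully shut, 1.57 upright over the +y side, stop at 2.0. Off-white slab 240 mm (along the hinge) x 170 x 25 mm, with a small finger lip in the middle of its free edge (110 mm wide, 13 mm out, 12 mm thick). The stiff hinge keeps it at any angle where it is left; about 3 N at the free edge moves it. Found open, about upright
- lid_hinge (a point): point on the hinge line, middle of the lid's hinged edge, level with the lid's underside. Turns with the lid: x along the hinge (as the box's x), -y from the hinge to the free edge, z out of the lid's outer face (up when shut)
- lid_rim (a point): middle of the lid's free edge (170 mm from the hinge) on its outer face, 25 mm outside the underside; axes as lid_hinge
- tag: contact-memory button: bright round steel can, 17.6 mm diameter, in a black retainer plate 42 x 30 mm, on the lid's outer face, 55 mm to +x of its middle, 85 mm from the hinge (the other round thing there, a grey plastic plug, is a vent). Origin: centre of the steel face, 7 mm above the lid; z out of the face (up, 152.5 mm above the bench, when the lid is shut)
- wand: round reader wand, 157 mm long, about 165 g, standing nose down in the holster. Origin: tip of the unpressed nose; z from nose to tail. From the origin: steel nose (14 mm diameter) to 14 mm, dark metal shaft (25 mm) to 62 mm, black ribbed grip (34 mm) to 157 mm. Grip it about 117 mm from the origin. Its shoulder (62 mm) rests on the holster's rim; it pulls out along its axis
- nose (a joint): how far the wand's sprung nose is pushed in, m: 0 free, 0.010 bottomed. Spring: 1 N to start moving, then 0.6 N per mm (4 N at half of the travel, 7 N just before it bottoms)
- nose_tip (a point): tip of the sprung nose (moves with it); axes as the wand
- holster: desk holster fixed on the bench: black foot 110 x 90 x 12 mm with a grey tube, outside diameter 42 mm, bore 29 mm, leaning 0.26 rad (15 degrees) from the vertical towards the holster's -x. Origin: centre under the tube, on the bench; z up. The tube's rim is 82 mm above the bench; the wand's shaft reaches 62 mm into it
- flask: bystander, to be left alone: amber glass reagent bottle, 74 mm diameter, 165 mm tall. Origin: centre of its underside
- tub: bystander, to be left alone: white jar with screw cap, 84 mm diameter, 125 mm tall. Origin: centre of its underside
- vial: bystander, to be left alone: small amber bottle, 44 mm diameter, 80 mm tall. Origin: centre of its underside
- carton: bystander, to be left alone: cardboard carton 100 x 70 x 55 mm tall. Origin: centre of its underside
- tape: bystander, to be left alone: roll of packing tape lying flat, 104 mm diameter, 48 mm tall. Origin: centre of its underside
- whitebox: bystander, to be left alone: white carton 70 x 60 x 100 mm tall. Origin: centre of its underside
Things that resemble listed ones, but are neither listed nor needed, are in the scene too. What is meant by the wand is not blue or purple, and is the larger of those in its own colour.

How it is judged (in metres and radians):
On the way, in this order (a step that is already met when the one before it is completed fails the run):
1. the lid is fully shut (value of joint lid below 0.03 rad), for 0.3 s.
2. the wand is held in the gripper, out of the holster (contact force between the fingers and wand above 2 N and height (world z) of nose_tip above 0.1 m and contact force between wand and holster below 0.1 N), for 0.2 s.
At the end, for the whole second after the job is handed in: the lid is shut (within 0.03 rad), the wand is held in the gripper clear of the holster with its nose tip within 6.5 mm of the middle of the button, its axis within 8 degrees of square to the button's face, the nose pushed in by 2 to 8.5 mm (a contact force of 1 to 10 N), and still (value of joint lid below 0.03 rad and contact force between the fingers and wand above 2 N and contact force between wand and holster below 0.1 N and contact force between wand and tag between 1 and 10 N and value of joint nose between 0.002 and 0.0085 m and distance between nose_tip and tag below 0.0065 m and angle between the z axis of wand and the z axis of tag, either way round below 0.14 rad and linear speed of wand below 0.02 m/s); the arm keeps its last pose, push and grip.
It fails at once if the wand is pressed hard on the button (over 20 N) (contact force between wand and tag above 20 N).
It fails at once if a bystander is moved by more than 30 mm (distance of any of flask, tub, vial, carton, tape, whitebox from where it was at the start of the episode above 0.03 m).
It also fails if it takes over 64 s, if anything falls off the work surface, if the arm or the gripper's body presses on something with over 40 N, if the wrist force passes 120 N, or if a joint passes its speed limit or range.

## Working session

There is one attempt and no reset: what is moved stays moved. The work goes in short steps, each a Python script; the robot and the scene stay as the last script left them, time stands still between calls to the robot, and variables do not carry over. Pictures are saved under pics/ and viewed, about 8 in all and at most 12, crops included, and the job is handed in when it is done.

```bash
mkdir -p pics; cat > h.py <<'E'
import numpy as np, cv2, pickle
from scipy.spatial.transform import Rotation as R
from bench import robot
def cam(name, fn):
    d=robot.get_image(name); cv2.imwrite('pics/%s.png'%fn,d['img']); pickle.dump(d,open('pics/%s.pkl'%fn,'wb')); return d
def load(fn): return pickle.load(open('pics/%s.pkl'%fn,'rb'))
def rot(d):
    o=np.array(d['orientation'],float)
    return o if o.shape==(3,3) else R.from_euler('xyz',o).as_matrix()
def foc(d): return d['img'].shape[0]/2/np.tan(np.radians(d['fovy'])/2)
def ray(d,uv):
    f=foc(d); v=rot(d)@np.array([(uv[0]-d['cx'])/f,(uv[1]-d['cy'])/f,1]); return np.array(d['eye'],float),v/np.linalg.norm(v)
def onz(d,uv,z):
    e,v=ray(d,uv); return e+v*(z-e[2])/v[2]
def tri(d1,u1,d2,u2):
    e1,v1=ray(d1,u1); e2,v2=ray(d2,u2)
    s=np.linalg.lstsq(np.c_[v1,-v2],e2-e1,rcond=None)[0]
    p,q=e1+v1*s[0],e2+v2*s[1]; return (p+q)/2,np.linalg.norm(p-q)
def proj(d,p):
    c=rot(d).T@(np.array(p,float)-np.array(d['eye'])); f=foc(d); return np.array([d['cx']+f*c[0]/c[2],d['cy']+f*c[1]/c[2]])
E
python3 - <<'E'
from h import *
for n in('top','side'):
    d=cam(n,n+'0'); print(n,d['fovy'],d['cx'],d['cy'],d['eye'],d['orientation'],d['img'].shape)
a=[cv2.imread('pics/%s0.png'%n) for n in('top','side')]
for n,i in zip(('top','side'),a): cv2.imwrite('pics/%sbig.png'%n,cv2.resize(i,(800,600),interpolation=cv2.INTER_CUBIC))
E
```

```text
top 43.56414375184974 259.92586479096474 191.5086263372511 [ 336.03028589   -9.19834385 1474.57282661] [-3.00276556 -0.02139085 -1.56278487] (384, 512, 3)
side 44.23750672507633 253.68610657792598 187.1986508470201 [-190.08927343  834.15725219  968.78049633] [-2.22444122 -0.01616984 -2.43404888] (384, 512, 3)
```

View pics/topbig.png

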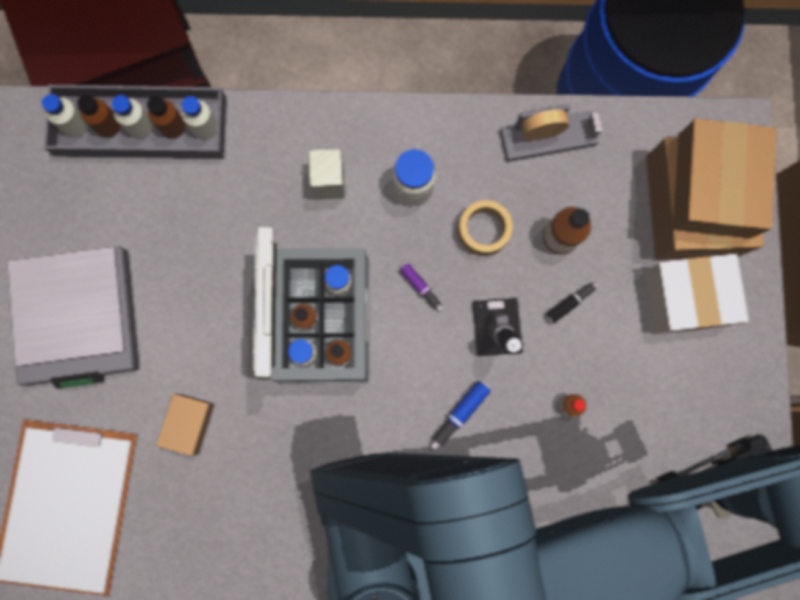

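View pics/sidebig.png

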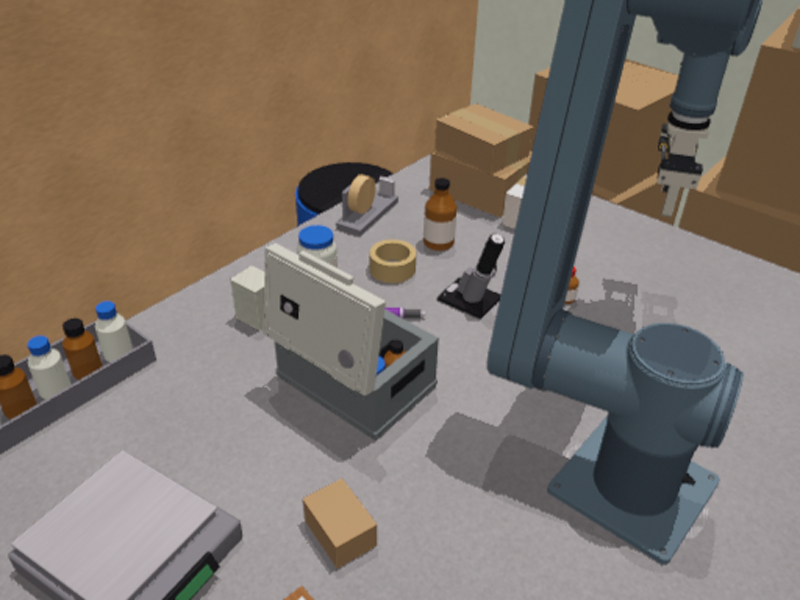

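Wand candidates in the top view (800x600 px): the black wand standing in the holster (507,335), a small black pen lying at (570,303), a blue one at (462,415) and a purple one at (420,285). I choose the holstered black one. The lid stands upright at (263,300), with the button on its +x half. Next is a close crop.

```bash
python3 - <<'E'
from h import *
def tile(n,x,y,w,s):
    i=cv2.imread('pics/%s0.png'%n)[y:y+int(300/s),x:x+int(400/s)]
    i=cv2.resize(i,(400,300),interpolation=cv2.INTER_CUBIC)
    for k in range(x//10*10+10,x+int(400/s),10):
        cv2.line(i,(int((k-x+.5)*s),0),(int((k-x+.5)*s),5),(0,255,255),1)
        if k%20==0: cv2.putText(i,str(k),(int((k-x)*s)-8,15),0,.33,(0,255,255),1)
    for k in range(y//10*10+10,y+int(300/s),10):
        cv2.line(i,(0,int((k-y+.5)*s)),(5,int((k-y+.5)*s)),(0,255,255),1)
        if k%20==0: cv2.putText(i,str(k),(6,int((k-y+.5)*s)+3),0,.33,(0,255,255),1)
    return i
o=np.vstack([np.hstack([tile('top',150,140,0,3),tile('top',290,182,0,5.5)]),np.hstack([tile('side',160,150,0,3),tile('side',275,140,0,5)])])
cv2.imwrite('pics/c1.png',o)
E
```

```text
(no output)
```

View pics/c1.png

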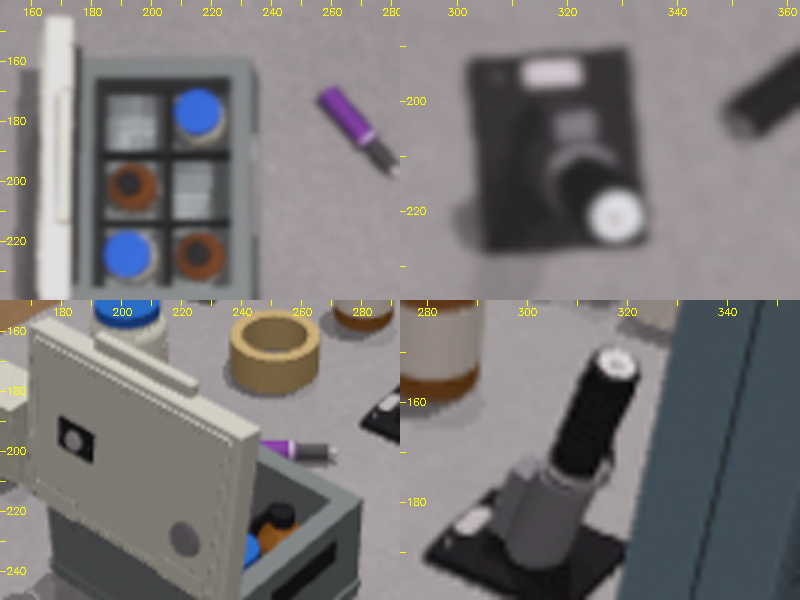

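The crop confirms the choice: the black ribbed wand with the white tail at top (328.8,221.0) and side (317.9,152.1), in the grey tube. The lid shows the square button plate in the side view at (185,196) and the grey vent at (221,229).

```bash
python3 - <<'E'
from h import *
t,s=load('top0'),load('side0')
T,g=tri(t,(328.8,221.0),s,(317.9,152.1)); print('tail',T.round(1),g.round(1))
C=[onz(t,c,12) for c in [(302.2,192.4),(331,190.2),(334,225.1),(305.3,227)]]
c=np.mean(C,0); ex=(C[0]+C[1]-C[2]-C[3]); ex/=np.linalg.norm(ex)
print('foot',c.round(1),'yaw',np.degrees(np.arctan2(ex[1],ex[0])).round(1),np.linalg.norm(C[0]-C[1]).round(),np.linalg.norm(C[1]-C[2]).round())
d=T[:2]-c[:2]; print('tail-foot',d.round(1))
im=t['img'].astype(int)
# lid: bright white near
m=(im[140:260,150:180].min(2)>170).astype(np.uint8); m=cv2.morphologyEx(m,cv2.MORPH_OPEN,np.ones((2,2)))
cs,_=cv2.findContours(m,0,1); k=max(cs,key=cv2.contourArea); bx=cv2.boxPoints(cv2.minAreaRect(k))+[150,140]
print('lid box px',bx.round(1).tolist()); print('at z290',[onz(t,b,290)[:2].round(1).tolist() for b in bx])
# rim profile
print('row200',[(x,int(im[198:204,x].mean())) for x in range(222,246)])
for x in (222,):print('colum 228-231',[(y,int(im[y,226:231].mean())) for y in list(range(153,166))+list(range(235,252))])
pq,gg=tri(t,(168,145),s,(170.5,156)); print(pq,gg)
E
```

```text
tail [ 438.7 -222.7  179. ] 0.1
foot [ 489.8 -217.8   12. ] yaw 4.5 89.0 108.0
tail-foot [-51.1  -4.9]
lid box px [[162.1, 240.9], [164.3, 145.8], [175.2, 146.0], [173.0, 241.2]]
at z290 [[377.2, 204.9], [615.1, 208.0], [614.8, 180.8], [376.9, 178.4]]
row200 [(222, 78), (223, 76), (224, 77), (225, 84), (226, 100), (227, 122), (228, 135), (229, 139), (230, 139), (231, 139), (232, 134), (233, 130), (234, 136), (235, 141), (236, 144), (237, 150), (238, 153), (239, 153), (240, 154), (241, 155), (242, 155), (243, 155), (244, 155), (245, 156)]
colum 228-231 [(153, 152), (154, 152), (155, 152), (156, 152), (157, 151), (158, 146), (159, 139), (160, 135), (161, 135), (162, 135), (163, 135), (164, 133), (165, 128), (235, 136), (236, 140), (237, 142), (238, 142), (239, 142), (240, 141), (241, 134), (242, 114), (243, 96), (244, 108), (245, 126), (246, 132), (247, 133), (248, 136), (249, 139), (250, 143), (251, 145)]
[617.28890593 198.94857804 293.87338139] 2.3540852091715236
```

```bash
python3 - <<'E'
from h import *
t,s=load('top0'),load('side0')
for p in [(232.3,162),(232.3,200),(232.3,238),(229,158.3),(229,241.8)]: print(p,onz(t,p,120.5).round(1))
print('tail@174',onz(t,(328.8,221.0),174).round(1))
# predicted shut tag from lid
e,v=ray(s,(184.3,195.7)); print('tag ray at y=205:',(e+v*(205-e[1])/v[1]).round(1))
for y in (60,85,120,180,240): 
    for z in (330,):
        print(y,robot.inverse_kinematics([496,y,z],[np.pi,0,0]) is not None, robot.inverse_kinematics([496,y,z-100],[np.pi,0,np.pi]) is not None)
print(robot.current_eef_rot(),robot.inverse_kinematics([496,240,350],[np.pi,0,np.pi/2]), robot.inverse_kinematics([496,240,350],[np.pi,0,-np.pi/2]))
E
```

```text
(232.3, 162) [610.1  43.3 120.5]
(232.3, 200) [500.3  41.5 120.5]
(232.3, 238) [393.   39.8 120.5]
(229, 158.3) [620.8  52.9 120.5]
(229, 241.8) [382.3  48.9 120.5]
tail@174 [ 439.1 -223.5  174. ]
tag ray at y=205: [571.8 205.  192.2]
60 True True
85 True True
120 True True
180 True True
240 True True
[-3.14001971e+00 -3.33456743e-04  4.22808872e-01] [ 2.48196966e-01  2.08309600e-01  1.28648978e+00 -4.44089210e-16
  1.64679328e+00  2.48196966e-01] [ 0.24819697  0.2083096   1.28648978  0.          1.64679328 -2.89339569]
```

```bash
python3 - <<'E'
from h import *
p=robot.current_tcp_pos(); O=[np.pi,0,np.pi/2]
robot.move_gripper(0.0)
robot.move_linear([p[0],p[1],400],speed=250)
robot.move_ptp([500,290,400],O)
robot.move_linear([500,290,262],speed=200)
hy,hz,r,w=211,120.5,148,8
F=[]
for th in np.linspace(1.45,0.0,11):
    y=hy-r*np.cos(th)+25*np.sin(th)+w; z=hz+r*np.sin(th)+25*np.cos(th)
    if th<1e-6: hit=robot.move_linear([500,y,z-4],speed=40,f_stop=15)
    else: hit=robot.move_linear([500,y,z],speed=120,f_stop=25)
    F.append((round(th,2),hit,np.round(robot.current_contact_force(),1).tolist(),np.round(robot.current_tcp_pos(),1).tolist()))
    if hit: break
print(*F,sep='\n'); print(robot.current_t())
cam('side','side1')
p=robot.current_tcp_pos(); robot.move_linear([p[0],p[1],300],speed=250)
robot.move_ptp([480,-150,380],[np.pi,0,np.pi/2]);
cam('top','top2');cam('side','side2');print(robot.current_t())
a=np.hstack([cv2.resize(cv2.imread('pics/top2.png')[120:270,140:340],(400,300),interpolation=2),cv2.resize(cv2.imread('pics/side2.png')[140:290,140:340],(400,300),interpolation=2)])
cv2.imwrite('pics/c2.png',a)
E
```

```text
(np.float64(1.45), False, [0.3, -0.1, 0.6], [500.2, 226.1, 270.8])
(np.float64(1.3), False, [0.2, -0.4, 0.1], [499.9, 204.3, 269.7])
(np.float64(1.16), False, [-0.3, -0.2, 0.0], [499.9, 182.7, 266.0])
(np.float64(1.02), False, [0.6, 0.2, -0.3], [499.8, 162.0, 259.2])
(np.float64(0.87), False, [0.0, 1.1, -0.5], [499.8, 142.6, 249.5])
(np.float64(0.72), False, [-0.2, -0.3, -0.5], [499.8, 124.6, 237.0])
(np.float64(0.58), False, [0.6, 0.8, 0.2], [499.7, 108.8, 222.2])
(np.float64(0.44), False, [-0.6, 0.5, 0.0], [499.8, 95.3, 205.3])
(np.float64(0.29), False, [-0.1, 0.5, 1.4], [499.8, 84.5, 186.8])
(np.float64(0.15), False, [0.3, -0.6, -0.6], [499.9, 76.3, 166.7])
(np.float64(0.0), True, [-1.6, 1.4, 6.7], [500.3, 71.9, 145.7])
10.45
12.3083
```

View pics/c2.png

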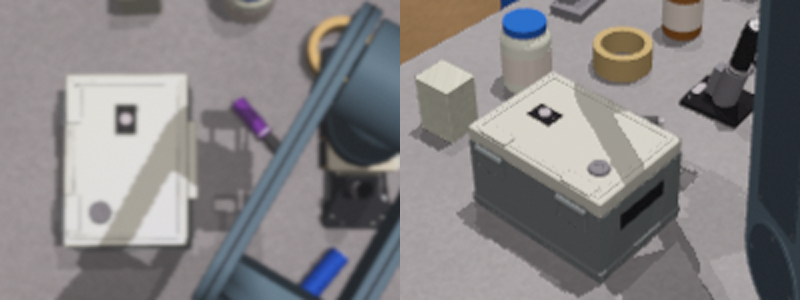

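The lid is shut flat. The button is at about (203,179) in the top view and (211,196) in the side view. Next I measure it and fetch the wand.

```bash
cat >> h.py <<'E'
def tagpx(d,guess,n=8):
    x,y=map(int,guess); g=cv2.cvtColor(d['img'],6)[y-n:y+n+1,x-n:x+n+1]
    m=(g>110).astype(np.uint8); k,l,st,c=cv2.connectedComponentsWithStats(m,connectivity=4)
    i=l[n,n]; w=np.where(l==i,g.astype(float)-90,0); yy,xx=np.mgrid[:2*n+1,:2*n+1]
    return (x-n+(w*xx).sum()/w.sum(), y-n+(w*yy).sum()/w.sum()), st[i].tolist()
def ori(u,yd):
    u=np.array(u)/np.linalg.norm(u); z=-u; y=np.array(yd)-np.dot(yd,z)*z; y/=np.linalg.norm(y)
    return R.from_matrix(np.c_[np.cross(y,z),y,z]).as_euler('xyz')
E
python3 - <<'E'
from h import *
t,s=load('top2'),load('side2')
a,sa=tagpx(t,(203,179));b,sb=tagpx(s,(211,196),6);print(a,sa,b,sb)
print(tri(t,a,s,b),onz(t,a,152.5),onz(s,b,152.5))
ps=np.radians(5); u=np.array([-np.sin(.26)*np.cos(ps),-np.sin(.26)*np.sin(ps),np.cos(.26)])
tail=np.array([439,-223.3,175.]); tcp=tail-59*u
for sg in(1,-1):
    o=ori(u,[0,sg,0]); q=robot.inverse_kinematics(tcp,o); print(sg,tcp.round(1),o.round(3),None if q is None else np.round(q,2))
    q=robot.inverse_kinematics([555,125,260],ori([0,0,1],[0,sg,0]));print(None if q is None else np.round(q,2))
E
```

```text
(np.float64(203.5628051020944), np.float64(178.74274316308856)) [0, 0, 17, 17, 204] (np.float64(211.40546448087431), np.float64(192.474043715847)) [0, 0, 13, 8, 76]
(array([554.57371863, 120.96561758, 162.4718421 ]), np.float64(2.6448610082872874)) [555.1576623  121.12977874 152.5       ] [565.0563678  112.72708544 152.5       ]
1 [ 454.1 -222.   118. ] [ 3.119  0.259 -3.142] [-0.83  0.16  1.97  0.27  0.87 -2.57]
[ 0.03  0.27  1.42  0.    1.45 -1.55]
-1 [ 454.1 -222.   118. ] [-3.119 -0.259  0.   ] [-0.83  0.16  1.97  0.27  0.87  0.58]
[ 0.03  0.27  1.42 -0.    1.45  1.6 ]
```

```bash
python3 - <<'E'
from h import *
ps=np.radians(5); u=np.array([-np.sin(.26)*np.cos(ps),-np.sin(.26)*np.sin(ps),np.cos(.26)])
tcp=np.array([439,-223.3,175.])-59*u; o=ori(u,[0,-1,0])
robot.move_gripper(0.85)
robot.move_ptp(tcp+130*u,o)
print(robot.move_linear(tcp,speed=120,f_stop=15),robot.current_contact_force().round(1) if hasattr(robot.current_contact_force(),'round') else robot.current_contact_force())
cam('side','side3')
robot.move_gripper(0.0); print('w',robot.current_gripper_width()*93,'F',np.round(robot.current_contact_force(),1))
print(robot.move_linear(tcp+20*u,speed=60,f_stop=25),np.round(robot.current_contact_force(),1))
cam('side','side4'); print(robot.current_t())
t,s=load('top2'),load('side2')
for d,(x,y) in((t,(203,179)),(s,(211,196))):
    g=cv2.cvtColor(d['img'],6)[y-8:y+9,x-8:x+9]; print(g)
cv2.imwrite('pics/c3.png',np.hstack([cv2.resize(load(k)['img'][100:250,250:400],(400,400),interpolation=2) for k in('side3','side4')]))
E
```

```text
False [0.6 0.6 0.5]
w 33.57472672896413 F [-0.6 -0.7  1.8]
False [-0.1  0.7 -2.2]
17.25
[[221 220 212 203 200 199 199 199 199 200 199 199 203 212 219 222 222]
 [221 213 190 160 144 140 142 142 142 142 141 144 158 186 211 219 223]
 [221 209 172 119  87  83  82  85  85  83  83  86 111 160 200 217 222]
 [221 207 166 105  69  62  63  67  67  64  63  67  95 150 194 216 222]
 [221 206 165 104  69  67  74  80  78  71  64  67  98 155 199 217 222]
 [220 207 165 105  76  91 113 126 123 108  85  75 107 167 206 219 222]
 [221 207 164 107  92 126 159 173 171 155 122  93 115 172 210 220 222]
 [221 207 165 110 107 150 182 194 194 182 151 111 120 174 210 221 223]
 [220 207 166 112 115 158 188 198 198 189 160 119 121 174 210 221 222]
 [221 208 167 111 107 147 182 194 195 182 149 110 119 174 210 221 222]
 [220 207 165 107  88 120 155 173 172 155 120  91 114 175 210 221 223]
 [221 207 166 106  74  85 108 121 121 105  84  77 113 174 210 221 222]
 [221 207 165 105  69  65  71  77  74  70  65  71 111 174 211 221 223]
 [221 207 165 105  67  62  64  67  66  64  63  69 113 174 210 222 222]
 [220 207 168 110 
[... 703 characters left out ...]
142  66  37  36 119 181 190 191 191 191 111  76 151 188 202]
 [155  69  36  37  36  35 118 180 190 191 188 182 111  46  37  74 150]
 [170 124  65  36  37  37  65 151 172 174 167 144  79  40  36  36  35]
 [211 194 156  92  49  37  44  71  94  95  94  68  40  56  45  37  42]
 [211 211 212 173 149  92  41  36  46  38  36  36  36  74  54  52 138]
 [211 211 211 211 211 173 148  84  38  36  35  35  36  34  68 143 204]
 [211 212 211 211 211 211 211 168 114  59  36  36  53 135 159 205 211]
 [211 211 211 211 212 211 211 211 187 154  92  82 143 204 211 211 211]
 [211 212 212 212 211 211 211 212 211 211 173 166 205 211 211 211 212]
 [211 211 211 211 211 211 211 211 211 211 211 211 211 211 211 211 211]]
```

View pics/c3.png

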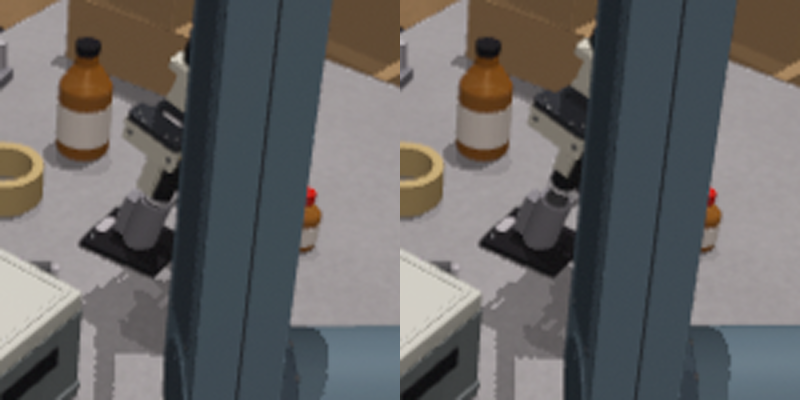

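The wand is held (width 33.6 mm) and sliding out cleanly. The button is at (202.5,179.0) in the top view and (212.1,195.8) in the side view.

```bash
python3 - <<'E'
from h import *
t,s=load('top2'),load('side2')
P,g=tri(t,(202.5,179.0),s,(212.1,195.7)); print(P.round(1),g.round(1),onz(t,(202.5,179.0),152.5).round(1),onz(s,(212.1,195.7),152.5).round(1))
tag=(onz(t,(202.5,179.0),152.5)+onz(s,(212.1,195.7),152.5))/2; print('tag',tag)
ps=np.radians(5); u=np.array([-np.sin(.26)*np.cos(ps),-np.sin(.26)*np.sin(ps),np.cos(.26)])
tcp=np.array([439,-223.3,175.])-59*u
robot.move_linear(tcp+110*u,speed=150,f_stop=25)
O=ori([0,0,1],[0,-1,0])
robot.move_linear([455,-200,300],ori=O,speed=120)
robot.move_ptp([tag[0],tag[1],152.5+98+25],O)
robot.sleep(.3)
t5=cam('top','top5');s5=cam('side','side5');print(robot.current_t(),robot.current_tcp_pos(),robot.current_contact_force())
p=np.array(robot.current_tcp_pos()); print('pred nose px side',proj(s5,p-[0,0,98]),'tag',proj(s5,tag))
cv2.imwrite('pics/c5.png',np.hstack([cv2.resize(s5['img'][120:220,160:260],(400,400),interpolation=2),cv2.resize(t5['img'][130:230,150:250],(400,400),interpolation=2)]))
E
```

```text
[553.3 123.3 153.7] 2.1 [554.4 124.1 152.5] [553.4 121.8 152.5]
tag [553.91949883 122.9181774  152.5       ]
20.5333 [554.01075404 122.34668372 275.58910934] [-0.41832211 -0.04131879 -2.18626231]
pred nose px side [211.46178557 188.53768318] tag [211.68581869 195.82031721]
```

View pics/c5.png

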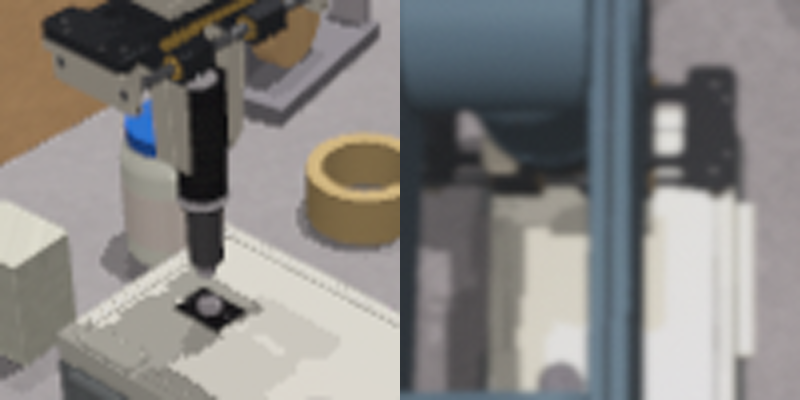

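The nose tip shows at side px (211.2,189), against (211.5,188.5) predicted, and the button is right below. I check the wand's tilt against the projected vertical.

```bash
python3 - <<'E'
from h import *
s=load('side5'); p=np.array([554.0,122.35,275.6-98]); g=cv2.cvtColor(s['img'],6).astype(int)
right=np.cross(rot(s)[:,2],[0,0,1]); right/=np.linalg.norm(right)
def edge(y,x0,x1,sgn): # strongest gradient subpixel
    r=g[y].astype(float); d=np.abs(np.diff(r))[x0:x1]; k=d.argmax(); k0=max(k-1,0); w=d[k0:k+2+0]; return x0+k0+.5+(w*np.arange(len(w))).sum()/w.sum()
for h in (20,28,36,44,52,70,85,100,115,130,145):
    c=p+[0,0,h]; rad=(7 if h<14 else 12.5 if h<62 else 17)
    a=proj(s,c-right*rad); b=proj(s,c+right*rad); y=int(round(proj(s,c)[1]))
    print(h,y,'pred L/R',a[0].round(1),b[0].round(1),'meas',round(edge(y,int(a[0])-4,int(a[0])+4,0),1),round(edge(y,int(b[0])-4,int(b[0])+5,0),1))
print('px/mm',np.linalg.norm(proj(s,p+right*10)-proj(s,p))/10,'right',right,'px per 1deg x-tilt over 100mm',proj(s,p+[1.75,0,100])-proj(s,p+[0,0,100]))
E
```

```text
20 183 pred L/R 206.6 215.8 meas 206.7 215.5
28 180 pred L/R 206.4 215.7 meas 206.3 215.3
36 178 pred L/R 206.3 215.6 meas 206.3 215.3
44 176 pred L/R 206.2 215.5 meas 206.3 215.3
52 173 pred L/R 206.0 215.4 meas 206.0 215.3
70 168 pred L/R 204.0 216.9 meas 204.0 216.3
85 163 pred L/R 203.8 216.7 meas 203.9 216.3
100 158 pred L/R 203.5 216.5 meas 206.5 216.3
115 153 pred L/R 203.2 216.3 meas 206.5 216.6
130 148 pred L/R 202.9 216.1 meas 202.2 216.4
145 144 pred L/R 202.6 216.0 meas 205.5 216.3
px/mm 0.3652305710803459 right [-0.76795168 -0.64050778  0.        ] px per 1deg x-tilt over 100mm [-0.47773971 -0.25048939]
```

Tilt is within about 2°. Now I press, judging by the averaged force.

```bash
python3 - <<'E'
from h import *
def F(n=10):
    a=[]
    for _ in range(n): robot.sleep(.03); a.append(robot.current_contact_force())
    return np.mean(a,0)
x,y=553.9,123.1
robot.move_linear([x,y,262],speed=40); robot.sleep(.3)
f0=F(15); print('f0',f0.round(2))
hit=robot.move_linear([x,y,243],speed=12,f_stop=3.5)
for i in range(14):
    f=F(); p=np.array(robot.current_tcp_pos()); print(hit,p.round(2),(f-f0).round(2))
    df=(f-f0)[2]
    if df>3.6 or p[2]<241: break
    z=p[2]-min(1.5,max(.4,(4.1-df)/0.6*.6))
    robot.move_linear([x,y,z],speed=8,f_stop=6)
s=cam('side','side6');cam('top','top6');print(robot.current_t(),robot.current_gripper_width()*93)
cv2.imwrite('pics/c6.png',cv2.resize(s['img'][140:220,170:250],(560,560),interpolation=2))
E
```

```text
f0 [ 0.15  0.15 -1.81]
True [553.71 123.12 246.13] [1.03 0.1  4.07]
23.4333 33.62431181104761
```

View pics/c6.png

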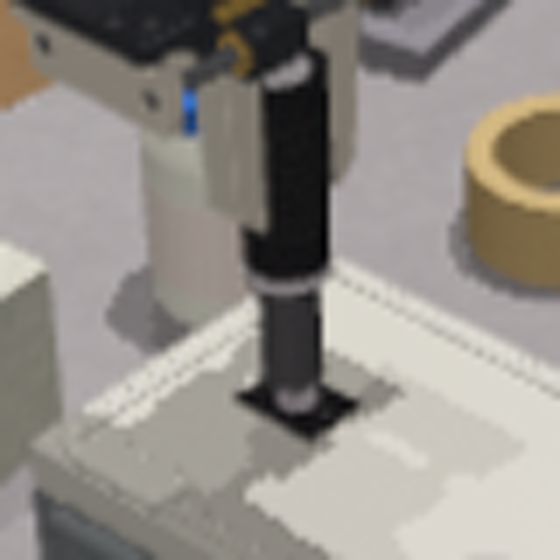

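The nose (px 212.5,197) sits at the centre of the black plate, the wand is upright, and the force is 4.1 N, which is about half of the travel. One last steadiness check, then I hand in.

```bash
python3 - <<'E'
from h import *
robot.sleep(.8); a=np.mean([(robot.sleep(.03),robot.current_contact_force())[1] for _ in range(12)],0)
df=a[2]+1.81; print(a,df,robot.current_tcp_pos(),np.abs(robot.current_joint_vel()).max())
if 2.6<df<6: robot.hand_in(); print('handed in',robot.current_t())
E
```

```text
[1.75489776 0.08357507 2.48044404] 4.29044403552076 [553.16594904 123.08169523 245.79101368] 0.0025205246776330236
the job is handed in; nothing more can be done
the job is handed in; nothing more can be done
```

The lid is shut and the wand is held on the button. I handed the job in at about 25 s of the 64 s allowed; no verdict is reported.

- **Lid:** I pushed it shut with the closed fingers. The last contact was at 145.7 mm, against 145.5 mm for a fully shut lid.
- **Wand:** I gripped the black wand along its axis (width 33.6 mm) and drew it out of the holster. I set it upright and pressed it on the button until the force stop tripped.
- **Last checks:**
  - The force on the button was about 4.3 N, which is about half of the nose's travel.
  - The arm was nearly still (joint speeds at most 0.0025 rad/s).
  - The tilt measured in the side view was about 0–2°.
  - The nose was centred on the button's plate in the side view.
- **Disagreements:**
  - The two cameras placed the button about 2 mm apart, so I used the midpoint.
  - The arm drifted about 0.5 mm in x, with the sideways force reaching about 1.6 N, before I handed in.
  - The arm hid the nose from the top camera, so its centring was checked in the side view only.

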